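Centre the next shade dish on the salon colour reader and switch on its lamp

TASK

Get the dish that waits on the orange spot of the mat ready to be read on the colour reader: set it down flat over the round window, close the centring jaws gently until both bear on it and hold it in the middle, and slide the red lamp switch fully on. Leave the other two dishes where they lie.

Things in the scene. Friction and masses are not known exactly. Their poses are not given: they have to be found in the camera images.
- plum_center (a point): Centre (half-way up) of the plum dish: a closed round dish 18 mm high, about 70 g, off-white with a plum (purple) disc in its lid, lying flat; its centre is 9 mm above what it stands on. The three dishes are of different sizes, between 45 and 56 mm across.
- copper_center (a point): Centre (half-way up) of the copper dish: like the plum dish, but another diameter (45 to 56 mm) and a red-brown disc in its lid.
- blue_center (a point): Centre (half-way up) of the blue dish: like the plum dish, but another diameter (45 to 56 mm) and a blue disc in its lid.
- mat: Flat dark rubber mat, 130 mm (its x) by 270 mm (its y), 3 mm thick, fixed to the bench; origin at the centre of its underside. The dishes stand on it in a row along its y, in any order, about 85 mm apart on printed round spots 80 mm across: one orange, two grey. The space before and behind each dish (along x) is free for fingers.
- spot (a point): Middle of the orange spot, on the mat's surface (3 mm above the bench), at the row's right end (85 mm from the mat's middle towards its -y). The dish to be read stands on it, up to 10 mm off its middle; that may be any of the three.
- reader: The colour reader, a white box with its window upward, fixed to the bench. Origin at bench level under the window's centre; x points from its front edge (135 mm before the origin) to its back, y to its left; 300 mm wide (y). Grey front deck (display, switch; x under -62 mm) and aluminium stage plate are level, 75 mm above the bench; a rear housing (x 75 to 115 mm) rises to 95 mm.
- port (a point): Centre of the round window, 64 mm across with its black rim, at the height of the stage plate (75 mm above the bench). The dish's middle belongs centred here.
- jaw_left: Left (+y) centring jaw: a bar with two upright slick black pins (10 mm thick, 42 mm apart along the reader's x, tops 16 mm above the stage) that touch the dish, and an orange thumb tab outside. Origin on the stage plate midway between its pins, axes as the reader's. It stands 35 to 42 mm from the window's centre at the start and slides towards it, by up to 30 mm in all.
- jaw_right: Right (-y) jaw, mirror image of the left one. The two are linked and always move together, by equal amounts, towards or away from the window's centre. Moving the pair takes about 3 N; they stay where they are left. They stop where all four pins bear on the dish, which depends on its size; from there on the force rises steeply.
- tab_left (a point): Middle of the outer face of the left jaw's orange thumb tab, 11 mm above the stage, 21 mm outside the pins' line. The face looks to the reader's +y; pushed to -y it closes both jaws. The tab is 34 mm wide (x), its top 21 mm above the stage. The level stage plate is bare from the tab to 150 mm from the centre.
- tab_right (a point): The same on the right (-y) jaw: its face looks to the reader's -y; pushed to +y it closes the jaws.
- lamp_switch (a joint): Travel of the lamp's slide switch, m: 0 = off, 0.012 = fully on. It slides to the reader's +y (left), takes about 1 N, and stays where it is left.
- switch_top (a point): Middle of the top of the red ribbed switch button, 14 mm (x) by 12 mm (y), flush with the deck (75 mm above the bench), in a recess 34 mm (x) by 52 mm (y) and 4 mm deep. It does not give when pressed. A fingertip pressed down on it lightly (about 5 N) drags it along by friction.
There are look-alikes about, which are no part of the job. Leave any turquoise or yellow look-alike of the part that bears blue_center alone.

How it is judged:
By the outcome, as a careful person would: the job done as asked, in the order asked, and still so for the second after the job is handed in, with the robot touching nothing.
It also fails if it takes over 48 s, if anything falls off the work surface, if the arm or the gripper's body presses on something with over 40 N, if the wrist force passes 120 N, or if a joint passes its speed limit or range.

ROBOT

A 6-joint arm with a two-finger parallel gripper is mounted at the origin on the work surface. World frame = base frame: x ahead of the robot, y to its left, z up, the work surface at z = 0. Lengths are in m, angles in rad, forces in N, time in s.
With the tool pointing down it reaches from about 0.35 to 0.975 m from the base axis. Payload 4.9 kg.
Tool frame: the origin (TCP) lies on the mounting face of the last link; the fingertips stand 173 mm ahead of it and the grasp point (between the pads) lies 155 mm ahead of it (tcp_to_grasp is the distance from the TCP to the grasp point, in m); z points along the fingers, y is the line along which they close (so a half turn about z gives the same grasp; the last joint's range is limited). The gripper opens to 85 mm and grips with 20 to 120 N. Pads are 22 mm wide; open, the fingers measure 114 mm over their backs; the gripper's body (76 mm by 85 mm) begins 54 mm behind the grasp point. The pads swing forward as they close: fully open they stand 13 mm farther back than shut.
Start: joints at [-1.367, 0.053, 1.613, -0, 1.476, -0.119], TCP at [0.198, -0.593, 0.405] pointing down, gripper open.
Joint ranges: [-3.01, 3.01], [-1.01, 2.22], [0.06, 2.58], [-1.02, 4.17], [0.09, 2.62], [-3.14, 3.14]. Speed limits (rad/s): [2.57, 2.57, 3.14, 3.14, 3.14, 3.14].

INTERFACE

Orientations are given as a rotation vector (axis times angle).
In Python, from station import get_obs, get_image, calibration, finish_job, tcp_to_grasp gives the robot as it stands. The module is installed in compiled form; this text tells all that it offers.
- The arm moves only by the tool arm_command, never from a script. Its argument "plan" is a list that holds one entry, the list of rows, each a list of 6 numbers: the shift along the tool's x, y, z in cm, then the turn, a rotation vector about the tool's x, y, z in rad. A call has 1 to 12 rows; each row is the pose to reach, as a shift and turn from the pose commanded when the call began, along the tool's axes at that moment; what a row does not reach only later rows make up. A row lasts 1/12 s, in which the tool goes at most 41.7 mm and 7.16 degrees, less where a joint would pass 70% of its speed; a pose out of reach is approached as far as the arm can. A call with a gripper value outside its range is refused whole. "gripper" is the closure, from -1 (fully open) to 1 (shut), set as the call begins (left out, the last holds). The fingers move at their own pace and stop on an object; "force" is the grip in N (left out, the last holds). Time passes only in rows, so rows that repeat a pose let the fingers close. It gives the time, the measured TCP pose, the force, the opening and the grip force at its end, in the units of the state.
- get_obs(): the state, without advancing time (a new reading comes with each control period).
- get_image(name): name is "scene" or "top"; returns (picture, depth): 384x512x3 uint8, blue, green, red; 384x512 float32, m along the optical axis (not along the pixel's ray), 0 where there is no reading.
- calibration(name): a dict with "fx", "fy", "cx", "cy" (pixels), "dist" ([k1, k2, p1, p2, k3] as OpenCV has them; the pictures are not rectified), "pose" (4x4, takes a point from camera to world coordinates). Camera axes: x right, y up, looking along -z (the intrinsics and any distortion apply to the point x, -y, -z); pixel columns grow to the right and rows downward; lengths in m; the calibration is good to about 2 mm. A picture is of the moment at which its call begins. calibration takes no time and is no camera call.
- finish_job(): hands the job in; it is judged then, once.
The state is a dict: "t": time; "q": joint angles; "dq": joint speeds; "effort": joint torques, N m; "tool_pos": TCP position; "tool_rot": TCP orientation; "contact_force": force on the tool from outside, world axes, zero at the start; "wrist_torque": the same for the moment, N m; "opening": finger opening in m; "grip_force": force on a finger pad.
Only numpy, scipy, OpenCV 4.12 (cv2) and the standard library are available. Lean on these libraries where they do the work, as an engineer would, in place of code of your own. Each camera call takes 0.05 s, during which the arm holds its last target. There are 200 camera calls.

## Working session

There is one attempt and no reset: what is moved stays moved. The work goes in short steps, Python scripts to look and compute and a tool call to move; the robot and the scene stay as the last step left them, time stands still between calls to the robot, and variables do not carry over. Pictures are saved under pics/ and viewed, at most 10 in all, crops included, and the job is handed in when it is done.

Besides the shell and the picture viewer there is one more tool, called after "Emit:" as a command line: name --argument value ..., lists and objects as JSON in quotes. arm_command: Moves the arm, as the interface text tells. Its arguments: {"type":"object","properties":{"plan":{"type":"array"},"gripper":{"type":"number"},"force":{"type":"number"}},"required":["plan"]}

```bash
mkdir -p pics
cat > h.py <<'E'
import numpy as np, cv2
from station import *
def und(n,uv):
    c=calibration(n);K=np.array([[c['fx'],0,c['cx']],[0,c['fy'],c['cy']],[0,0,1.]])
    p=cv2.undistortPoints(np.array(uv,float).reshape(-1,1,2),K,np.array(c['dist'],float))[:,0]
    P=np.array(c['pose']);d=np.c_[p[:,0],-p[:,1],-np.ones(len(p))]@P[:3,:3].T
    return P[:3,3],d
def onz(n,uv,z):
    o,d=und(n,uv);return o+d*((z-o[2])/d[:,2])[:,None]
E
python3 - <<'E'
from h import *
for n in('scene','top'):
    im,d=get_image(n);cv2.imwrite(f'pics/{n}0.png',im);np.save(f'{n}0.npy',im);np.save(f'{n}0d.npy',d)
    c=calibration(n);print(n,c['fx'],np.round(c['pose'],3).tolist(),c['dist'])
print(get_obs(),tcp_to_grasp)
E
```

```text
scene 360.89630391007466 [[-0.259, -0.774, 0.578, 1.084], [0.966, -0.212, 0.149, 0.13], [0.007, 0.597, 0.802, 0.778], [0.0, 0.0, 0.0, 1.0]] [0.03028862 0.         0.         0.         0.        ]
top 442.4929268033356 [[-0.001, 0.991, -0.137, 0.408], [-1.0, -0.001, 0.003, -0.014], [0.003, 0.137, 0.991, 1.322], [0.0, 0.0, 0.0, 1.0]] [0.01939091 0.         0.         0.         0.        ]
{'t': 0.1, 'q': array([-1.36700625e+00,  5.32817795e-02,  1.61417212e+00,  1.05742729e-05,
        1.47598441e+00, -1.18969836e-01]), 'dq': array([-0.00204   , -0.00203618, -0.0038767 ,  0.00021011,  0.00052176,
       -0.00068823]), 'effort': array([ 1.03902956e-03, -3.94901133e+01, -3.71364856e+01,  1.97741974e-05,
        3.85912033e-03,  3.39347494e-06]), 'tool_pos': array([ 0.19820957, -0.59247645,  0.40358205]), 'tool_rot': array([-3.09895211e+00, -5.04494392e-01,  1.06335173e-04]), 'contact_force': array([ 0.30464072,  0.90014543, -1.04947855]), 'wrist_torque': array([-0.02480525, -0.00226265, -0.01770852]), 'grip_force': 0.0, 'opening': 0.08526853147120217} 0.1547
```

View pics/scene0.png

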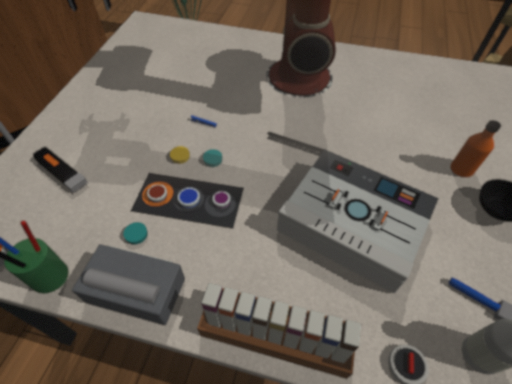

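View pics/top0.png

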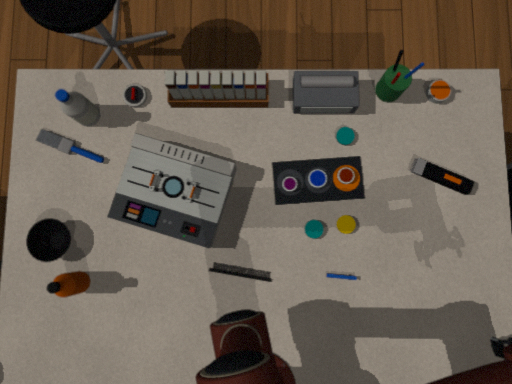

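The orange spot holds the copper dish at top (346,176). The reader window is near top (174,187), the switch near (190,229). I'll enlarge both areas.

Run:
```python
from h import *
a=np.load('top0.npy');b=np.load('scene0.npy')
A=cv2.resize(a[120:250,105:240],None,fx=4,fy=4,interpolation=2)[:520,:400+140]
B=cv2.resize(b[140:290,270:440],None,fx=3.5,fy=3.5,interpolation=2)
cv2.imwrite('pics/c1.png',A)
cv2.imwrite('pics/c2.png',B)
def blobs(n,im,lo,hi,z,box,mn=4):
    h=cv2.cvtColor(im,cv2.COLOR_BGR2HSV);m=cv2.inRange(h,lo,hi)
    x0,y0,x1,y1=box;M=np.zeros_like(m);M[y0:y1,x0:x1]=m[y0:y1,x0:x1]
    k,l,s,c=cv2.connectedComponentsWithStats(M)
    for i in range(1,k):
        if s[i,4]>=mn: print(n,s[i].tolist(),c[i].round(1),onz(n,[c[i]],z)[0].round(4))
print('orange/red mat');blobs('top',a,(0,120,60),(20,255,255),.021,(330,160,365,195));blobs('scene',b,(0,120,60),(20,255,255),.021,(130,170,180,215))
print('blue');blobs('top',a,(100,120,60),(130,255,255),.021,(300,160,335,195));blobs('scene',b,(100,120,60),(130,255,255),.021,(170,180,210,215))
print('plum');blobs('top',a,(135,60,40),(175,255,255),.021,(270,160,310,205));blobs('scene',b,(135,60,40),(175,255,255),.021,(200,180,240,215))
print('tabs,switch');blobs('top',a,(0,100,60),(20,255,255),.09,(130,160,225,215));blobs('scene',b,(0,90,60),(20,255,255),.09,(310,170,420,240))
for lo,hi in(((0,120,60),(6,255,255)),((170,120,60),(180,255,255))):
  blobs('top',a,lo,hi,.075,(170,215,215,245),3);blobs('scene',b,lo,hi,.075,(320,150,420,200),3)
print('window');blobs('top',a,(80,20,60),(105,255,255),.075,(150,165,200,210));blobs('scene',b,(80,30,60),(105,255,255),.075,(330,190,385,230))
```

```text
orange/red mat
top [333, 165, 27, 27, 356] [346.2 179.4] [ 0.5963 -0.2615  0.021 ]
top [340, 169, 13, 13, 134] [345.7 174.9] [ 0.6096 -0.2605  0.021 ]
scene [142, 181, 32, 26, 481] [157.5 193.4] [ 0.6148 -0.2538  0.021 ]
blue
top [310, 171, 15, 15, 179] [317.3 177.8] [ 0.6009 -0.1758  0.021 ]
scene [180, 190, 17, 13, 169] [188.1 195.6] [ 0.6008 -0.1752  0.021 ]
plum
top [284, 178, 12, 12, 114] [289.4 183.4] [ 0.5842 -0.0927  0.021 ]
scene [215, 192, 13, 11, 107] [220.7 197.4] [ 0.5838 -0.0922  0.021 ]
tabs,switch
top [149, 174, 6, 12, 30] [151.7 179.3] [0.5869 0.2982 0.09  ]
top [190, 186, 5, 12, 29] [192.  191.8] [0.5515 0.1844 0.09  ]
top [130, 208, 10, 7, 40] [134.1 210.9] [0.4981 0.3438 0.09  ]
scene [332, 190, 7, 10, 29] [334.8 194.5] [0.5504 0.1848 0.09  ]
scene [399, 192, 15, 9, 64] [406.2 196.2] [0.5111 0.3466 0.09  ]
scene [381, 212, 7, 11, 31] [383.8 217. ] [0.5839 0.2993 0.09  ]
top [189, 227, 7, 5, 21] [192.  228.7] [0.4492 0.1846 0.075 ]
scene [337, 165, 6, 5, 26] [339.5 167. ] [0.4488 0.1859 0.075 ]
window
top [165, 179, 16, 16, 198] [172.7 186.4] [0.5685 0.2419 0.075 ]
scene [379, 190, 6, 3, 12] [382.2 190.7] [0.497  0.2951 0.075 ]
scene [347, 201, 21, 18, 282] [357.3 209.3] [0.5676 0.2422 0.075 ]
```

View pics/c1.png

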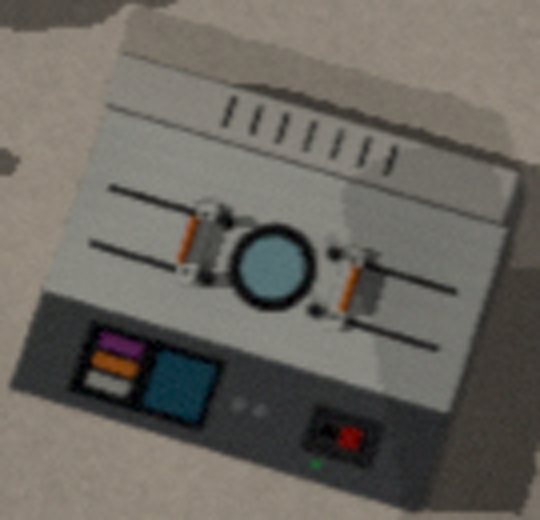

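View pics/c2.png

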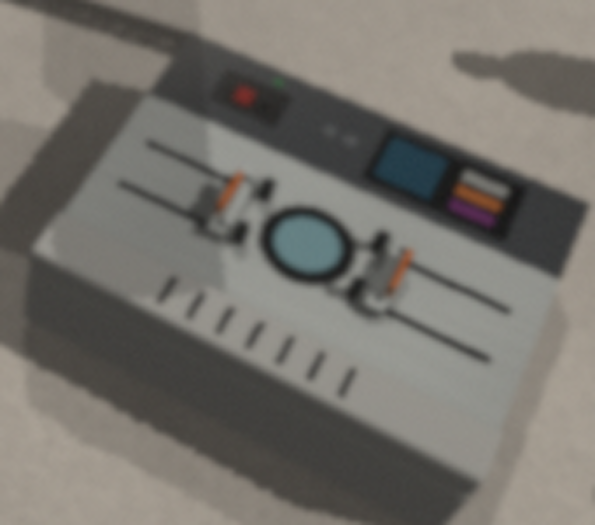

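Crop c1 shows the window at (273,267), the tab faces at (187,240) and (350,288), and the red switch at (349,438). That puts it in the right part of its recess, x 305–382. Next: refine the copper centre and the yaws, and write a move helper.

```bash
cat >> h.py <<'E'
from scipy.spatial.transform import Rotation as Ro
def to(x,y,z,yawdeg):
    """tool down, tool y axis at yawdeg in world; prints row from measured pose"""
    o=get_obs();R=Ro.from_rotvec(o['tool_rot']);a=np.radians(yawdeg)
    yv=np.array([np.cos(a),np.sin(a),0]);zv=np.array([0,0,-1.]);T=Ro.from_matrix(np.c_[np.cross(yv,zv),yv,zv])
    print((R.inv().apply(np.array([x,y,z])-o['tool_pos'])*100).round(2).tolist(),(R.inv()*T).as_rotvec().round(4).tolist())
E
python3 - <<'E'
from h import *
a=np.load('top0.npy');b=np.load('scene0.npy')
for n,im,bx in(('top',a,(325,155,366,198)),('scene',b,(135,170,182,215))):
    x0,y0,x1,y1=bx;h=cv2.cvtColor(im,cv2.COLOR_BGR2HSV)[y0:y1,x0:x1]
    m=cv2.inRange(h,(0,100,40),(25,255,255))
    # white ring: hole in the orange -> filled inner contours
    cs,hi=cv2.findContours(m,cv2.RETR_CCOMP,cv2.CHAIN_APPROX_NONE)
    for c,k in zip(cs,hi[0]):
        if len(c)>12:
            e=cv2.fitEllipse(c);u=np.array(e[0])+[x0,y0];print(n,'hole' if k[3]>=0 else 'outer',u.round(1),np.round(e[1],1),onz(n,[u],.021 )[0].round(4),onz(n,[u],.003)[0,:2].round(4))
y=lambda n,p,q,z:(lambda P:print(n,'dir deg',np.degrees(np.arctan2(*(P[1]-P[0])[1::-1])).round(2)))(onz(n,[p,q],z))
f=lambda u,v:(105+(u-1.5)/4,120+(v-1.5)/4)
g=lambda u,v:(270+(u-1.25)/3.5,140+(v-1.25)/3.5)
y('top',f(110,187),f(455,292),.075);y('top',f(90,242),f(438,348),.075);y('top',f(43,293),f(450,412),.075)
y('scene',g(148,143),g(510,310),.075);y('scene',g(120,182),g(490,360),.075)
y('top',(273,163),(362,157),.003);y('top',(275,204),(364,198),.003)
to(.6096,-.2605,.27,4)
E
```

```text
top outer [345.9 177.7] [26.8 27.8] [ 0.6013 -0.2606  0.021 ] [ 0.6039 -0.2641]
top hole [345.5 175.2] [16.3 17.3] [ 0.6087 -0.2597  0.021 ] [ 0.6115 -0.2631]
scene outer [157.3 193.5] [24.8 32.5] [ 0.6154 -0.2541  0.021 ] [ 0.6042 -0.2632]
scene hole [156.7 192.9] [18.  20.3] [ 0.6139 -0.2564  0.021 ] [ 0.6027 -0.2656]
top dir deg -107.03
top dir deg -106.99
top dir deg -106.3
scene dir deg 73.35
scene dir deg 73.07
top dir deg -86.13
top dir deg -86.17
[49.54, -18.41, 13.4] [-0.0014, -0.0014, -1.3179]
```

Emit:
arm_command --plan '[[[49.5,-18.4,13.4,0,0,-1.318],[49.5,-18.4,13.4,0,0,-1.318],[49.5,-18.4,13.4,0,0,-1.318],[49.5,-18.4,13.4,0,0,-1.318],[49.5,-18.4,13.4,0,0,-1.318],[49.5,-18.4,13.4,0,0,-1.318],[49.5,-18.4,13.4,0,0,-1.318],[49.5,-18.4,13.4,0,0,-1.318],[49.5,-18.4,13.4,0,0,-1.318],[49.5,-18.4,13.4,0,0,-1.318],[49.5,-18.4,13.4,0,0,-1.318],[49.5,-18.4,13.4,0,0,-1.318]]]' --gripper -1 --force 25

```text
t: 1.1
tool_pos: [0.5766, -0.2867, 0.2807]
tool_rot: [-2.139, -2.3, 0.0]
contact_force: [1.3, -0.7, 0.1]
opening: 0.0852
grip_force: 0.0
```

```bash
python3 -c "
from h import *
to(.6096,-.2605,.23,3.9);o=get_obs();print(o['t'],o['q'],o['tool_pos'])"
```

```text
[2.38, 3.48, 5.07] [-0.0006, -0.0004, 0.0044]
1.1 [-5.76908037e-01  1.98756393e-01  1.66758476e+00 -7.80474348e-05
  1.27596886e+00 -6.49390678e-01] [ 0.57663348 -0.28673044  0.2807145 ]
```

Emit:
arm_command --plan '[[[0,0,0,0,0,0],[0,0,0,0,0,0],[0,0,0,0,0,0]]]'

```text
t: 1.35
tool_pos: [0.5754, -0.2883, 0.2812]
tool_rot: [-2.141, -2.298, 0.001]
contact_force: [-0.6, -0.9, -0.3]
opening: 0.0853
grip_force: 0.0
```

```bash
python3 -c "
from h import *
to(.6096,-.2605,.177,3.9);o=get_obs();print(o['t'],o['q'],o['tool_pos'],o['dq'])"
```

```text
[2.53, 3.62, 10.41] [-0.0012, -0.0002, 0.0025]
1.35 [-5.80010286e-01  1.97455153e-01  1.66825352e+00 -5.32273858e-04
  1.27695573e+00 -6.50398073e-01] [ 0.57537176 -0.28833101  0.2811752 ] [-0.02973467 -0.01533253 -0.00248715  0.00182684 -0.00108217  0.00056651]
```

Emit:
arm_command --plan '[[[2.5,3.6,2,0,0,0],[2.5,3.6,2,0,0,0],[2.5,3.6,6,0,0,0],[2.5,3.6,8,0,0,0],[2.5,3.6,8.5,0,0,0],[2.5,3.6,8.5,0,0,0],[2.5,3.6,8.5,0,0,0],[2.5,3.6,8.5,0,0,0]]]'

```text
t: 2.02
tool_pos: [0.6102, -0.2621, 0.1993]
tool_rot: [2.141, 2.294, 0.001]
contact_force: [0.5, -0.1, -0.3]
opening: 0.0852
grip_force: 0.0
```

```bash
python3 -c "
from h import *
to(.6096,-.2605,.177,3.9)
b,_=get_image('scene');a,_=get_image('top')
cv2.imwrite('pics/g1.png',np.hstack([cv2.resize(b[120:240,100:230],None,fx=3,fy=3,interpolation=2),cv2.resize(a[120:240,270:400],None,fx=3,fy=3,interpolation=2)]))"
```

```text
[0.17, -0.06, 2.23] [0.0033, 0.0022, 0.001]
```

View pics/g1.png

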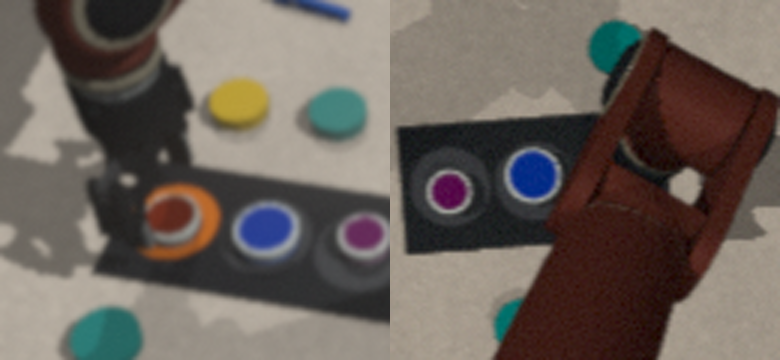

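```bash
cat >> h.py <<'E'
def proj(n,pts):
    c=calibration(n);K=np.array([[c['fx'],0,c['cx']],[0,c['fy'],c['cy']],[0,0,1.]]);P=np.linalg.inv(c['pose'])
    q=np.atleast_2d(pts)@P[:3,:3].T+P[:3,3];q=q*[1,-1,-1]
    return cv2.projectPoints(q,np.zeros(3),np.zeros(3),K,np.array(c['dist'],float))[0][:,0]
E
python3 -c "
from h import *
p=np.array([.6102,-.2621,.039]);a=np.radians(3.9);d=np.array([np.cos(a),np.sin(a),0]);w=np.array([-d[1],d[0],0])
print(((proj('scene',[p+s*d*.0425+t*w*.011 for s in(1,-1) for t in(-1,1)]+[p+s*d*.057+t*w*.011 for s in(1,-1) for t in(-1,1)]+[[.6096,-.2605,.021]])-[100,120])*3).round(0).tolist())"
```

```text
[[130.0, 239.0], [155.0, 244.0], [167.0, 162.0], [191.0, 165.0], [123.0, 253.0], [149.0, 258.0], [173.0, 149.0], [196.0, 153.0], [168.0, 214.0]]
```

The finger positions match the projected ones, and they straddle the copper dish. Descend and grip.

Emit:
arm_command --plan '[[[0.15,0,1.2,0,0,0],[0.15,0,2.2,0,0,0],[0.15,0,2.2,0,0,0],[0.15,0,2.2,0,0,0]]]'

```text
t: 2.45
tool_pos: [0.6088, -0.259, 0.1728]
tool_rot: [-2.14, -2.296, 0.001]
contact_force: [-0.1, 1.0, -0.4]
opening: 0.0852
grip_force: 0.0
```

Emit:
arm_command --plan '[[[0,0,0,0,0,0],[0,0,0,0,0,0],[0,0,0,0,0,0],[0,0,0,0,0,0],[0,0,0,0,0,0],[0,0,0,0,0,0],[0,0,0,0,0,0],[0,0,0,0,0,0]]]' --gripper 1 --force 25

```text
t: 3.12
tool_pos: [0.6099, -0.2596, 0.1753]
tool_rot: [2.142, 2.297, 0.001]
contact_force: [1.3, 0.9, 3.3]
opening: 0.0491
grip_force: 26.3
```

Emit:
arm_command --plan '[[[0,0,-3,0,0,0],[0,0,-6,0,0,0],[0,0,-10,0,0,0],[0,0,-14,0,0,0],[0,0,-14,0,0,0],[0,0,-14,0,0,0]]]'

```text
t: 3.62
tool_pos: [0.6104, -0.2599, 0.3188]
tool_rot: [2.138, 2.293, 0.002]
contact_force: [0.5, 0.0, -1.3]
opening: 0.0489
grip_force: 26.4
```

```bash
python3 -c "
from h import *
print(get_obs()['opening'],get_obs()['grip_force']);to(.568,.242,.29,-16.8)"
```

```text
0.04886053113289491 26.428848803043365
[50.38, -0.73, 2.68] [0.0063, 0.0027, 0.3633]
```

Emit:
arm_command --plan '[[[2,0,0,0,0,0.02],[5,0,0,0,0,0.05],[9,0,0,0,0,0.08],[13,0,0,0,0,0.12],[17,-0.3,0,0,0,0.16],[21,-0.4,0,0,0,0.2],[25,-0.5,0,0,0,0.24],[29,-0.6,0,0,0,0.28],[33,-0.6,0,0,0,0.32],[37,-0.7,0,0,0,0.36],[40,-0.7,0,0,0,0.36],[43,-0.7,0.5,0,0,0.363]]]'

```text
t: 4.62
tool_pos: [0.5714, 0.1709, 0.308]
tool_rot: [-2.52, -1.874, 0.003]
contact_force: [0.0, -0.3, -0.7]
opening: 0.049
grip_force: 26.4
```

Emit:
arm_command --plan '[[[2.5,0.9,0,0,0,0],[4.5,1.7,0.5,0,0,0],[6,2.3,1,0,0,0],[6.8,2.6,1.5,0,0,0],[6.8,2.6,2,0,0,0],[6.8,2.6,2,0,0,0],[6.8,2.6,2,0,0,0]]]'

```text
t: 5.2
tool_pos: [0.6163, 0.2257, 0.288]
tool_rot: [-2.522, -1.872, 0.005]
contact_force: [-1.5, 0.3, -0.9]
opening: 0.0488
grip_force: 26.4
```

```bash
python3 -c "
from h import *
print(get_obs()['opening'],get_obs()['dq'].round(3));to(.568,.242,.26,-16.8)"
```

```text
0.048840822398061284 [-0.007 -0.021 -0.012  0.001 -0.001  0.001]
[0.17, -5.09, 2.81] [-0.0028, 0.0019, -0.0004]
```

Emit:
arm_command --plan '[[[0,-2,0,0,0,0],[0,-4,0,0,0,0],[0.1,-5.1,0.5,0,0,0],[0.1,-5.1,1.5,0,0,0],[0.1,-5.1,2,0,0,0],[0.1,-5.1,2,0,0,0],[0.1,-5.1,2,0,0,0],[0.1,-5.1,2,0,0,0]]]'

```text
t: 5.87
tool_pos: [0.5692, 0.2419, 0.2697]
tool_rot: [2.522, 1.872, 0.0]
contact_force: [-0.4, 0.3, -0.7]
opening: 0.0491
grip_force: 26.4
```

```bash
python3 -c "
from h import *
to(.568,.242,.25,-16.8)
b,_=get_image('scene')
cv2.imwrite('pics/p1.png',cv2.resize(b[140:270,280:430],None,fx=4,fy=4,interpolation=2))
a=np.radians(-16.8);print(((proj('scene',[.568,.242,.075])-[280,140])*4).round())"
```

```text
[-0.02, -0.11, 1.97] [0.0003, -0.0001, -0.0004]
[[309. 278.]]
```

View pics/p1.png

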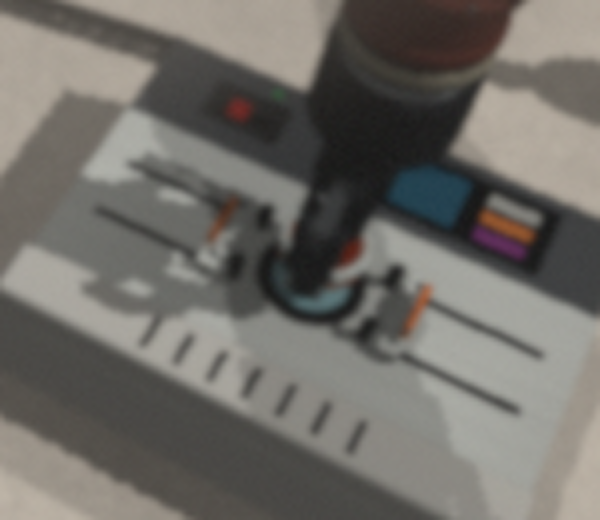

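The dish is held above the window between the jaws; the front finger is at (310,280). Lower it slowly.

Emit:
arm_command --plan '[[[0,-0.1,0.8,0,0,0],[0,-0.1,1.4,0,0,0],[0,-0.1,1.8,0,0,0],[0,-0.1,2.0,0,0,0],[0,-0.1,2.0,0,0,0],[0,-0.1,2.0,0,0,0]]]'

```text
t: 6.42
tool_pos: [0.5675, 0.2425, 0.2494]
tool_rot: [-2.522, -1.873, 0.001]
contact_force: [-0.3, 0.1, -0.0]
opening: 0.049
grip_force: 26.4
```

Emit:
arm_command --plan '[[[0,0,0.1,0,0,0],[0,0,0.15,0,0,0],[0,0,0.15,0,0,0]]]'

```text
t: 6.67
tool_pos: [0.5676, 0.2426, 0.2484]
tool_rot: [2.522, 1.873, 0.0]
contact_force: [-0.2, -0.5, -1.1]
opening: 0.0492
grip_force: 26.4
```

Emit:
arm_command --plan '[[[0,0,0.1,0,0,0],[0,0,0.1,0,0,0],[0,0,0.1,0,0,0]]]'

```text
t: 6.92
tool_pos: [0.5676, 0.2425, 0.2474]
tool_rot: [2.522, 1.873, 0.0]
contact_force: [0.2, 0.8, 0.7]
opening: 0.0489
grip_force: 26.6
```

Emit:
arm_command --plan '[[[0,0,0.1,0,0,0],[0,0,0.1,0,0,0],[0,0,0.1,0,0,0]]]'

```text
t: 7.17
tool_pos: [0.5677, 0.2426, 0.2473]
tool_rot: [2.522, 1.873, -0.0]
contact_force: [-2.2, -1.5, 5.9]
opening: 0.0491
grip_force: 27.0
```

Contact with the stage is felt, so I release and rise.

Emit:
arm_command --plan '[[[0,0,0,0,0,0],[0,0,0,0,0,0],[0,0,0,0,0,0],[0,0,0,0,0,0],[0,0,-1,0,0,0],[0,0,-3,0,0,0],[0,0,-6,0,0,0],[0,0,-9,0,0,0],[0,0,-9,0,0,0],[0,0,-9,0,0,0]]]' --gripper -1

```text
t: 8.0
tool_pos: [0.5684, 0.2428, 0.3402]
tool_rot: [2.52, 1.872, 0.01]
contact_force: [-0.1, -0.3, 0.0]
opening: 0.0855
grip_force: 0.0
```

```bash
python3 -c "
from h import *
a=np.radians(-16.8);X=np.array([np.cos(a),np.sin(a)]);Y=np.array([-X[1],X[0]]);p=np.array([.568,.242])
q=p-Y*.082;print(q);to(*q,.32,73.2);print(get_obs()['t'],get_obs()['opening'])"
```

```text
[0.54429939 0.1634998 ]
[-8.29, -0.02, 1.99] [0.0071, 0.0015, -1.5706]
8.0 0.08547299091388265
```

Emit:
arm_command --plan '[[[-4,0,0,0,0,-0.12],[-8,0,0,0,0,-0.24],[-9,0,0,0,0,-0.36],[-9,0,0,0,0,-0.48],[-9,0,0.5,0,0,-0.6],[-9,0,1,0,0,-0.72],[-9,0,1.5,0,0,-0.84],[-9,0,2,0,0,-0.96],[-9,0,2,0,0,-1.08],[-9,0,2,0,0,-1.2],[-9,0,2,0,0,-1.32],[-9,0,2,0,0,-1.44]]]' --gripper 1

```text
t: 9.0
tool_pos: [0.541, 0.1563, 0.3148]
tool_rot: [-0.651, -3.071, 0.001]
contact_force: [-0.1, -0.1, -0.3]
opening: 0.0
grip_force: 0.0
```

Emit:
arm_command --plan '[[[0,0,0,0,0,-0.12],[0,0,0,0,0,-0.13],[0,0,0,0,0,-0.13],[0,0,0,0,0,-0.13]]]'

```text
t: 9.33
tool_pos: [0.5413, 0.1563, 0.3156]
tool_rot: [-0.463, -3.106, 0.001]
contact_force: [0.8, 0.0, 0.1]
opening: 0.0002
grip_force: 0.0
```

```bash
python3 -c "
from h import *
b,_=get_image('scene');a_,_=get_image('top')
cv2.imwrite('pics/j1.png',np.hstack([cv2.resize(b[140:270,280:430],None,fx=2.6,fy=2.6,interpolation=2),cv2.resize(a_[120:250,105:255],None,fx=2.6,fy=2.6,interpolation=2)]))
a=np.radians(-16.8);X=np.array([np.cos(a),np.sin(a)]);Y=np.array([-X[1],X[0]]);p=np.array([.568,.242])
q=p-Y*.088;print(q);to(*q,.2545,73.2);print(get_obs()['t'],get_obs()['opening'],get_obs()['tool_pos'])"
```

```text
[0.5425652  0.15775588]
[-0.07, 0.17, 6.14] [-0.0003, -0.0005, -0.0021]
9.4333 1.621247150802539e-05 [0.54143255 0.15635664 0.31589967]
```

View pics/j1.png

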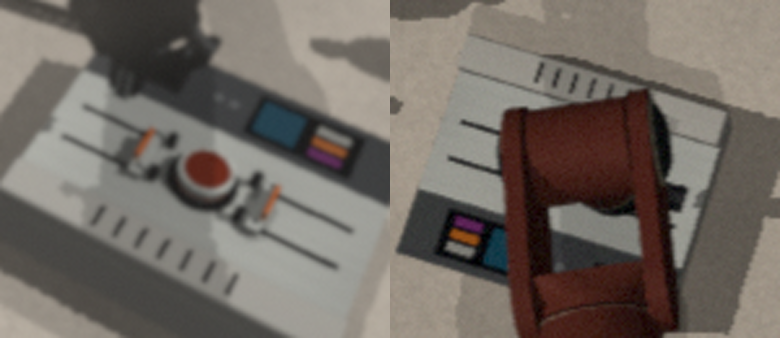

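The copper dish sits flat and central on the window (205,170 in the left crop). Descend beside the right tab.

Emit:
arm_command --plan '[[[0,0,2,0,0,0],[0,0,4,0,0,0],[0,0,5.5,0,0,0],[0,0,6,0,0,0],[0,0,6,0,0,0],[0,0,6,0,0,0]]]'

```text
t: 9.93
tool_pos: [0.5417, 0.1564, 0.2566]
tool_rot: [0.46, 3.107, 0.0]
contact_force: [0.5, 0.8, 0.8]
opening: 0.0
grip_force: 0.0
```

Emit:
arm_command --plan '[[[0,0.3,0,0,0,0],[0,0.6,0,0,0,0],[0,0.9,0,0,0,0],[0,1.2,0,0,0,0],[0,1.5,0,0,0,0],[0,1.5,0,0,0,0]]]'

```text
t: 10.43
tool_pos: [0.5462, 0.1712, 0.2567]
tool_rot: [0.459, 3.107, 0.0]
contact_force: [0.4, 0.2, 0.3]
opening: 0.0001
grip_force: 0.0
```

Emit:
arm_command --plan '[[[0,0.15,0,0,0,0],[0,0.3,0,0,0,0],[0,0.45,0,0,0,0],[0,0.6,0,0,0,0],[0,0.6,0,0,0,0]]]'

```text
t: 10.85
tool_pos: [0.5478, 0.1766, 0.2564]
tool_rot: [0.46, 3.107, 0.0]
contact_force: [0.0, -1.8, 1.2]
opening: 0.0
grip_force: 0.9
```

Emit:
arm_command --plan '[[[0,0.15,0,0,0,0],[0,0.3,0,0,0,0],[0,0.45,0,0,0,0],[0,0.6,0,0,0,0],[0,0.6,0,0,0,0]]]'

```text
t: 11.27
tool_pos: [0.5495, 0.1825, 0.2562]
tool_rot: [0.46, 3.108, 0.0]
contact_force: [-0.1, -2.0, 1.1]
opening: -0.0
grip_force: 0.8
```

Emit:
arm_command --plan '[[[0,0.1,0,0,0,0],[0,0.2,0,0,0,0],[0,0.3,0,0,0,0],[0,0.3,0,0,0,0]]]'

```text
t: 11.6
tool_pos: [0.5503, 0.1852, 0.2562]
tool_rot: [0.46, 3.108, 0.0]
contact_force: [0.4, -2.6, 2.0]
opening: -0.0001
grip_force: 1.0
```

Emit:
arm_command --plan '[[[0,0.1,0,0,0,0],[0,0.2,0,0,0,0],[0,0.2,0,0,0,0]]]'

```text
t: 11.85
tool_pos: [0.5509, 0.1871, 0.2562]
tool_rot: [0.46, 3.108, 0.0]
contact_force: [-0.2, -2.4, 1.1]
opening: -0.0002
grip_force: 1.1
```

Run:
```python
from h import *
b,_=get_image('scene')
m=cv2.inRange(cv2.cvtColor(b,cv2.COLOR_BGR2HSV),(3,90,60),(20,255,255))
k,l,s,c=cv2.connectedComponentsWithStats(m[170:245,310:420])
for i in range(1,k):
    if s[i,4]>5:print(s[i],onz('scene',[c[i]+[310,170]],.09)[0])
print(onz('scene',[[383.8,217]],.09))
cv2.imwrite('pics/j2.png',cv2.resize(b[160:250,300:420],None,fx=5,fy=5,interpolation=2))
```

```text
[29 21  9 12 43] [0.55037119 0.20263332 0.09      ]
[89 22 15  9 62] [0.51105827 0.34599929 0.09      ]
[ 42  28  16  14 174] [0.56464604 0.24330285 0.09      ]
[64 38  6 11 28] [0.57744479 0.2832082  0.09      ]
[[0.58394154 0.29930355 0.09      ]]
```

View pics/j2.png

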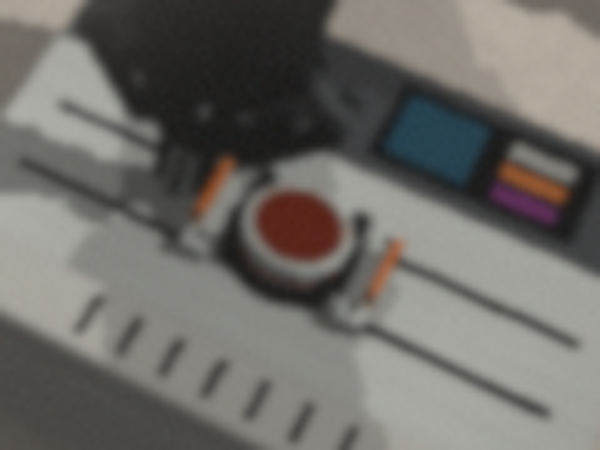

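The jaws have moved about 17 mm and the pins are close to the dish. Small steps now.

Emit:
arm_command --plan '[[[0,0.05,0,0,0,0],[0,0.1,0,0,0,0],[0,0.1,0,0,0,0]]]'

```text
t: 12.15
tool_pos: [0.5511, 0.1878, 0.2561]
tool_rot: [-0.46, -3.108, 0.001]
contact_force: [1.0, -4.2, 0.5]
opening: 0.0001
grip_force: 1.8
```

Emit:
arm_command --plan '[[[0,0.05,0,0,0,0],[0,0.05,0,0,0,0],[0,0.05,0,0,0,0]]]'

```text
t: 12.4
tool_pos: [0.5512, 0.1883, 0.2562]
tool_rot: [-0.46, -3.108, 0.0]
contact_force: [0.2, -3.4, 1.9]
opening: -0.0002
grip_force: 1.9
```

Emit:
arm_command --plan '[[[0,0.05,0,0,0,0],[0,0.05,0,0,0,0],[0,0.05,0,0,0,0]]]'

```text
t: 12.65
tool_pos: [0.5514, 0.1888, 0.2562]
tool_rot: [-0.46, -3.108, 0.001]
contact_force: [0.8, -4.6, 1.6]
opening: 0.0
grip_force: 2.3
```

Emit:
arm_command --plan '[[[0,0.05,0,0,0,0],[0,0.05,0,0,0,0],[0,0.05,0,0,0,0]]]'

```text
t: 12.9
tool_pos: [0.5515, 0.189, 0.2562]
tool_rot: [-0.46, -3.107, 0.002]
contact_force: [-0.5, -5.6, 2.1]
opening: -0.0002
grip_force: 3.1
```

Emit:
arm_command --plan '[[[0,0.05,0,0,0,0],[0,0.05,0,0,0,0],[0,0.05,0,0,0,0]]]'

```text
t: 13.15
tool_pos: [0.5516, 0.1893, 0.2562]
tool_rot: [-0.46, -3.107, 0.004]
contact_force: [-0.6, -8.0, 2.6]
opening: 0.0004
grip_force: 3.9
```

Emit:
arm_command --plan '[[[0,0.05,0,0,0,0],[0,0.05,0,0,0,0],[0,0.05,0,0,0,0]]]'

```text
t: 13.4
tool_pos: [0.5517, 0.1895, 0.2562]
tool_rot: [-0.46, -3.107, 0.005]
contact_force: [-1.2, -8.9, 3.6]
opening: -0.0001
grip_force: 4.7
```

Run:
```python
from h import *
b,_=get_image('scene');o=get_obs();print(o['tool_pos'],o['contact_force'])
h=cv2.cvtColor(b,cv2.COLOR_BGR2HSV)
m=cv2.inRange(h,(0,90,60),(20,255,255))
k,l,s,c=cv2.connectedComponentsWithStats(m[170:245,310:420])
for i in range(1,k):
    if s[i,4]>5:print(s[i],onz('scene',[c[i]+[310,170]],.093)[0])
cv2.imwrite('pics/j3.png',cv2.resize(b[180:235,325:395],None,fx=8,fy=8,interpolation=2))
```

```text
[0.55168007 0.1894722  0.25618149] [-1.19584085 -8.76092904  3.22536416]
[29 21  9 13 44] [0.55375116 0.20363734 0.093     ]
[89 22 15  9 64] [0.51362401 0.34527458 0.093     ]
[ 41  29  17  13 173] [0.56800732 0.24212904 0.093     ]
[63 38  6 11 27] [0.58079203 0.28029593 0.093     ]
```

View pics/j3.png

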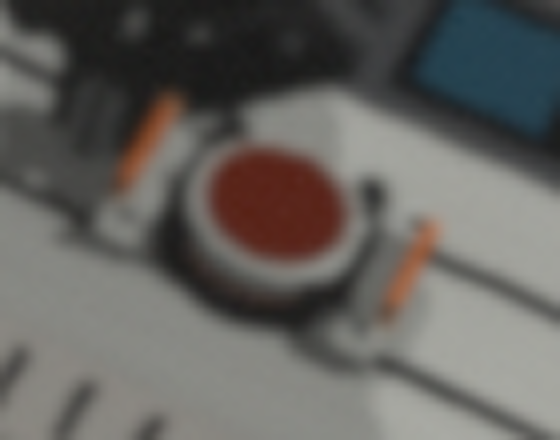

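The copper lid is centred at (0.568,0.242), on the port, and all the pins bear at about 9 N. Back off and go to the switch.

Emit:
arm_command --plan '[[[0,-1,0,0,0,0],[0,-2.5,0,0,0,0],[0,-3,-1,0,0,0],[0,-3,-2.5,0,0,0],[0,-3,-2.5,0,0,0]]]'

```text
t: 13.87
tool_pos: [0.5439, 0.1613, 0.2847]
tool_rot: [0.461, 3.103, 0.004]
contact_force: [0.8, 0.2, 1.4]
opening: -0.0
grip_force: 0.0
```

```bash
python3 -c "
from h import *
to(.449,.1853,.26,73.2)"
```

```text
[9.79, -0.46, 2.42] [0.0034, 0.0045, -0.0016]
```

Emit:
arm_command --plan '[[[3,-0.2,0,0,0,0],[6,-0.4,0,0,0,0],[9,-0.5,0.5,0,0,0],[9.8,-0.5,1.5,0,0,0],[9.8,-0.5,2.4,0,0,0],[9.8,-0.5,2.4,0,0,0],[9.8,-0.5,2.4,0,0,0]]]'

```text
t: 14.45
tool_pos: [0.4484, 0.185, 0.2567]
tool_rot: [-0.46, -3.107, 0.0]
contact_force: [0.2, -0.7, -0.0]
opening: -0.0001
grip_force: 0.0
```

```bash
python3 -c "
from h import *
to(.449,.1853,.25,73.2)"
```

```text
[-0.05, 0.04, 0.67] [-0.0003, -0.0005, -0.0009]
```

Emit:
arm_command --plan '[[[0,0,0.3,0,0,0],[0,0,0.6,0,0,0],[0,0,0.7,0,0,0],[0,0,0.7,0,0,0]]]'

```text
t: 14.78
tool_pos: [0.4483, 0.185, 0.2499]
tool_rot: [-0.461, -3.107, 0.0]
contact_force: [0.5, -0.0, 0.2]
opening: -0.0002
grip_force: 0.0
```

Emit:
arm_command --plan '[[[0,0,0.1,0,0,0],[0,0,0.1,0,0,0],[0,0,0.1,0,0,0]]]'

```text
t: 15.03
tool_pos: [0.448, 0.1852, 0.2493]
tool_rot: [0.46, 3.108, 0.0]
contact_force: [-0.4, 0.3, 0.1]
opening: -0.0003
grip_force: 0.0
```

Emit:
arm_command --plan '[[[0,0,0.05,0,0,0],[0,0,0.05,0,0,0],[0,0,0.05,0,0,0]]]'

```text
t: 15.28
tool_pos: [0.4479, 0.1852, 0.2488]
tool_rot: [0.46, 3.108, 0.0]
contact_force: [-0.1, -0.3, -0.4]
opening: -0.0002
grip_force: 0.0
```

Emit:
arm_command --plan '[[[0,0,0.05,0,0,0],[0,0,0.05,0,0,0],[0,0,0.05,0,0,0]]]'

```text
t: 15.53
tool_pos: [0.448, 0.1852, 0.2485]
tool_rot: [0.46, 3.108, 0.0]
contact_force: [0.1, 0.1, 1.2]
opening: 0.0005
grip_force: 0.7
```

Emit:
arm_command --plan '[[[0,0,0.05,0,0,0],[0,0,0.05,0,0,0],[0,0,0.05,0,0,0]]]'

```text
t: 15.78
tool_pos: [0.448, 0.1853, 0.2484]
tool_rot: [0.46, 3.108, 0.0]
contact_force: [-2.0, -0.1, 4.8]
opening: -0.0
grip_force: 2.7
```

Emit:
arm_command --plan '[[[0,0,0.05,0,0,0],[0,0,0.05,0,0,0],[0,0,0.05,0,0,0]]]'

```text
t: 16.03
tool_pos: [0.4481, 0.1855, 0.2484]
tool_rot: [0.46, 3.108, 0.001]
contact_force: [-4.3, 1.0, 7.8]
opening: -0.0001
grip_force: 3.9
```

Emit:
arm_command --plan '[[[0,0.1,0,0,0,0],[0,0.25,0,0,0,0],[0,0.4,0,0,0,0],[0,0.55,0,0,0,0],[0,0.7,0,0,0,0],[0,0.85,0,0,0,0],[0,1.0,0,0,0,0],[0,1.0,0,0,0,0]]]'

```text
t: 16.7
tool_pos: [0.4511, 0.1952, 0.2484]
tool_rot: [0.46, 3.108, 0.001]
contact_force: [-2.7, 1.5, 7.5]
opening: -0.0
grip_force: 3.7
```

Emit:
arm_command --plan '[[[0,0.1,0,0,0,0],[0,0.2,0,0,0,0],[0,0.3,0,0,0,0],[0,0.4,0,0,0,0],[0,0.4,0,0,0,0]]]'

```text
t: 17.12
tool_pos: [0.4524, 0.1981, 0.2483]
tool_rot: [0.459, 3.107, -0.004]
contact_force: [-2.6, -6.4, 8.5]
opening: 0.0002
grip_force: 4.2
```

The sideways force rose at the end of the travel. Lift off, clear the view and check.

Emit:
arm_command --plan '[[[0,0,-0.5,0,0,0],[0,0,-2,0,0,0],[0,-2,-5,0,0,0],[0,-6,-8,0,0,0],[0,-10,-10,0,0,0],[0,-14,-12,0,0,0],[0,-18,-12,0,0,0],[0,-22,-12,0,0,0],[0,-22,-12,0,0,0],[0,-22,-12,0,0,0]]]'

```text
t: 17.95
tool_pos: [0.3876, -0.0141, 0.3675]
tool_rot: [0.468, 3.105, -0.001]
contact_force: [-0.0, 0.9, -0.4]
opening: 0.0
grip_force: 0.0
```

Run:
```python
from h import *
a,_=get_image('top');b,_=get_image('scene')
A=cv2.resize(a[120:250,105:240],None,fx=2.9,fy=2.9,interpolation=2);B=cv2.resize(b[140:270,285:420],None,fx=2.9,fy=2.9,interpolation=2)
cv2.imwrite('pics/f1.png',np.hstack([A,B]))
a0=np.radians(-16.8);R=np.array([[np.cos(a0),np.sin(a0)],[-np.sin(a0),np.cos(a0)]])
for n,im,x0,y0,x1,y1 in(('top',a,165,210,215,245),('scene',b,320,150,400,185)):
    h=cv2.cvtColor(im,cv2.COLOR_BGR2HSV)[y0:y1,x0:x1]
    m=cv2.inRange(h,(0,120,60),(8,255,255))|cv2.inRange(h,(170,120,60),(180,255,255))
    k,l,s,c=cv2.connectedComponentsWithStats(m)
    for i in range(1,k):
        if s[i,4]>6:
            p=onz(n,[c[i]+[x0,y0]],.075)[0,:2];print(n,s[i],p,'reader',R@(p-[.568,.242]),'was',R@(np.array([.449,.1853])-[.568,.242]))
for n,im,x0,y0,x1,y1 in(('top',a,130,165,220,212),('scene',b,310,170,395,245)):
    m=cv2.inRange(cv2.cvtColor(im,cv2.COLOR_BGR2HSV)[y0:y1,x0:x1],(0,90,60),(20,255,255))
    k,l,s,c=cv2.connectedComponentsWithStats(m)
    for i in range(1,k):
        if s[i,4]>12: print(n,s[i],'reader',(R@(onz(n,[c[i]+[x0,y0]],.093)[0,:2]-[.568,.242])).round(4))
o=get_obs();print(o['t'],o['tool_pos'],o['contact_force'])
```

```text
top [21 15  6  7 30] [0.45087195 0.19472684] reader [-0.09846552 -0.07910925] was [-0.09753292 -0.0886748 ]
scene [21 16  6  6 25] [0.4515887  0.19597958] reader [-0.09814145 -0.07770281] was [-0.09753292 -0.0886748 ]
top [25 11  6 12 34] reader [0.0006 0.0399]
top [ 35  14  14  14 165] reader [ 0.0005 -0.0004]
top [53 20  6 11 30] reader [ 0.0003 -0.0416]
top [ 0 43 10  4 26] reader [-0.0945  0.0787]
scene [30 23  7 11 30] reader [ 0.0008 -0.0403]
scene [ 41  29  17  13 173] reader [-0.      0.0001]
scene [63 38  6 11 27] reader [0.0006 0.0404]
18.05 [ 0.38815293 -0.01203595  0.36710172] [ 0.64148004  0.27214922 -0.71935748]
```

View pics/f1.png

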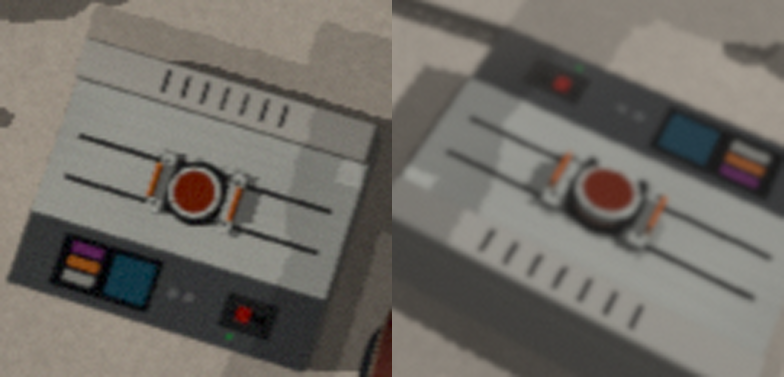

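The dish is centred and the jaws are closed symmetrically at ±40 mm. The switch measures about 10–11 mm of 12, so I'll drag it once more to be sure.

```bash
python3 -c "
from h import *
to(.4500,.1930,.256,73.2)"
```

```text
[0.05, 21.41, 11.13] [0.0007, 0.0003, -0.0019]
```

Emit:
arm_command --plan '[[[0,4,0,0,0,0],[0,8,0,0,0,0],[0,12,2,0,0,0],[0,16,4,0,0,0],[0,19,6,0,0,0],[0,21,8,0,0,0],[0,21.4,10,0,0,0],[0,21.4,11,0,0,0],[0,21.4,11,0,0,0],[0,21.4,11,0,0,0]]]'

```text
t: 18.88
tool_pos: [0.4498, 0.1934, 0.2568]
tool_rot: [-0.458, -3.107, 0.001]
contact_force: [0.3, -0.8, 0.8]
opening: 0.0001
grip_force: 0.0
```

```bash
python3 -c "
from h import *
to(.4500,.1930,.2490,73.2)"
```

```text
[-0.03, -0.03, 0.78] [-0.0008, -0.0014, 0.0006]
```

Emit:
arm_command --plan '[[[0,0,0.4,0,0,0],[0,0,0.7,0,0,0],[0,0,0.8,0,0,0],[0,0,0.85,0,0,0],[0,0,0.85,0,0,0]]]'

```text
t: 19.3
tool_pos: [0.4503, 0.1926, 0.2492]
tool_rot: [0.461, 3.107, 0.001]
contact_force: [1.5, -0.7, -1.1]
opening: -0.0001
grip_force: 0.0
```

Emit:
arm_command --plan '[[[0,0,0.05,0,0,0],[0,0,0.05,0,0,0],[0,0,0.1,0,0,0],[0,0,0.1,0,0,0]]]'

```text
t: 19.63
tool_pos: [0.4504, 0.1928, 0.2484]
tool_rot: [0.46, 3.108, -0.0]
contact_force: [-2.2, -1.1, 4.4]
opening: 0.0001
grip_force: 2.4
```

Emit:
arm_command --plan '[[[0,0,0.05,0,0,0],[0,0,0.05,0,0,0],[0,0.1,0.05,0,0,0],[0,0.2,0.05,0,0,0],[0,0.3,0.05,0,0,0],[0,0.3,0.05,0,0,0]]]'

```text
t: 20.13
tool_pos: [0.4516, 0.1953, 0.2484]
tool_rot: [0.459, 3.107, -0.004]
contact_force: [-2.2, -4.9, 7.0]
opening: -0.0002
grip_force: 3.8
```

Emit:
arm_command --plan '[[[0,0.1,0,0,0,0],[0,0.2,0,0,0,0],[0,0.3,0,0,0,0],[0,0.3,0,0,0,0]]]'

```text
t: 20.47
tool_pos: [0.4525, 0.1983, 0.2484]
tool_rot: [0.459, 3.106, -0.003]
contact_force: [-1.6, -4.0, 6.2]
opening: 0.0002
grip_force: 3.4
```

A sideways force of 5 N (the switch needs only 1 N) appeared at once and the tip slips, so the switch is against its stop. Lift off, check and hand in.

Emit:
arm_command --plan '[[[0,0,-0.5,0,0,0],[0,0,-2,0,0,0],[0,-2,-5,0,0,0],[0,-6,-8,0,0,0],[0,-10,-10,0,0,0],[0,-14,-12,0,0,0],[0,-18,-12,0,0,0],[0,-22,-12,0,0,0],[0,-22,-12,0,0,0],[0,-22,-12,0,0,0]]]'

```text
t: 21.3
tool_pos: [0.3876, -0.014, 0.3676]
tool_rot: [0.468, 3.105, -0.0]
contact_force: [0.7, -0.2, 0.1]
opening: -0.0001
grip_force: 0.0
```

Run:
```python
from h import *
a0=np.radians(-16.8);R=np.array([[np.cos(a0),np.sin(a0)],[-np.sin(a0),np.cos(a0)]])
for n,x0,y0,x1,y1 in(('top',165,210,215,245),('scene',320,150,400,185)):
    im=get_image(n)[0];h=cv2.cvtColor(im,cv2.COLOR_BGR2HSV)[y0:y1,x0:x1]
    m=cv2.inRange(h,(0,120,60),(6,255,255))
    k,l,s,c=cv2.connectedComponentsWithStats(m);i=1+s[1:,4].argmax()
    print(n,R@(onz(n,[c[i]+[x0,y0]],.075)[0,:2]-[.568,.242]))
    # same mask on the first picture
    h=cv2.cvtColor(np.load(n+'0.npy'),cv2.COLOR_BGR2HSV)[y0:y1,x0:x1];m=cv2.inRange(h,(0,120,60),(6,255,255))
    k,l,s,c=cv2.connectedComponentsWithStats(m);i=1+s[1:,4].argmax();print(' was',R@(onz(n,[c[i]+[x0,y0]],.075)[0,:2]-[.568,.242]))
    # recess centre: dark pixels
```

```text
top [-0.09824858 -0.0795587 ]
 was [-0.09716142 -0.08927069]
scene [-0.09789294 -0.07752241]
 was [-0.09790364 -0.0881143 ]
```

```bash
python3 -c "
from station import *
print(finish_job())"
```

```text
the job is handed in; nothing more can be done
None
```

I handed the job in at about 21 s: the copper dish lies flat and centred over the window, the jaws bear on it at about 9 N, and the other two dishes were not touched. The lamp switch was pushed to its stop; the cameras measured about 10–11 mm of its 12 mm travel, and a second push moved it no further.

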